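Seat the well plate and hold the incubator hatch at its index

ROBOT

A 6-joint arm with a two-finger parallel gripper is mounted at the origin on the work surface. World frame = base frame: x ahead of the robot, y to its left, z up, the work surface at z = 0. Lengths are in mm, angles in rad, forces in N, time in s.
With the tool pointing down it reaches from about 375 to 975 mm from the base axis. Payload 3.8 kg.
Tool frame: the origin (TCP) lies at the centre of the arm's flange, where the gripper is bolted on; the fingertips stand 166 mm ahead of it and the grasp point (between the pads) lies 147 mm ahead of it; x points along the fingers, y is the direction in which the jaws open and shut, and the axes are right-handed (so a half turn about x gives the same grasp; the last joint's range is limited). The gripper opens to 88 mm and grips with 3 to 60 N. Pads are 18 mm wide; open, the fingers measure 123 mm over their backs; the gripper's body (75 mm by 187 mm) begins 45 mm behind the grasp point.
Start: joints at [-1.194, 0.264, 1.604, -0, 1.274, -0.037], TCP at [271.406, -618.028, 404.706] pointing down, gripper open.
Joint ranges: [-2.63, 2.63], [-0.94, 2.18], [0.31, 2.57], [-1.31, 4.45], [0, 2.66], [-2.55, 2.55]. Speed limits (rad/s): [2.57, 2.57, 3.14, 3.14, 3.14, 3.14].

INTERFACE

Orientations are given as a 3x3 rotation matrix whose columns are the frame's x, y, z axes.
In Python, from rig import robot gives the robot as it stands. Calls block until the motion is done:
- robot.move_to(position, orientation): joint-space move of the TCP to a pose.
- robot.servo_line(position, orientation=None, v=150): straight line of the TCP; orientation=None keeps the orientation; v is the mean speed in mm/s.
- robot.set_joints(angles): joint-space move.
- robot.move_gripper(opening, squeeze=None): opening from 0.0 (shut) to 1.0 (fully open); squeeze is the grip in N (None keeps the last); returns when the fingers have stopped.
- robot.dwell(seconds).
- robot.inverse_kinematics(position, orientation): joint angles nearest the present ones, or None.
- robot.get_state(): the state.
- robot.grab_frame(name): name is "side" or "top"; returns the picture (420x560x3 uint8, blue, green, red); there is no depth.
- robot.camera_params(name): a dict with "mtx" (3x3 intrinsics, pixels), "k1" (the pictures are not rectified: a ray, as slopes to the right and down, at radius r is drawn at 1 + k1 r^2 times it, then the intrinsics apply), "rvec" (rotation vector, rad) and "tvec" (3), from world to camera coordinates, as OpenCV has them. Camera axes: x right, y down, z forward; pixel columns grow to the right and rows downward; lengths in mm; the calibration is good to about 2 mm. A picture is of the moment at which its call begins. camera_params takes no time and is no camera call.
A pose or a line that the arm cannot do raises robot.Unreachable and nothing moves.
- robot.job_done(): hands the job in, once; it reports no verdict.
Trained networks look in the newest picture that a camera, given by its name, has taken for a name from the list of things; names that differ only in an ending like _2 or _b are one class to them, and where a whole thing is asked for, a point or a joint stands for the part that bears it (a point fixed in the world has none). Each returns a list of dicts, best first, with "conf" (0 to 1); they miss things now and then, are a little off and sometimes report something else, mostly with a low value. They report only what shows in the picture. A call takes as long as a camera call. They do not tell look-alikes from the thing itself.
- robot.find_in(camera, label): "xyz" ([x, y, z] in mm, in world coordinates, good to about 4 mm: the middle of the surface that is visible of it).
- robot.silhouettes(camera, label): "mask" (420x560 bool, what is visible of it).
- robot.pinpoint(camera, label): "xyz" ([x, y, z] in mm, in world coordinates, good to about 4 mm: a listed point, or the origin of a listed thing).
The state is a dict: "t": time; "joints": joint angles; "qd": joint speeds; "joint_torque": joint torques, N m; "tool_pos": TCP position; "orientation": TCP orientation; "ft_force": force on the tool from outside, world axes, zero at the start; "moment": the same for the moment, N m; "finger_gap": opening from 0.0 (shut) to 1.0 (fully open).
Only numpy, scipy, OpenCV 4.12 (cv2) and the standard library are available. Lean on these libraries where they do the work, as an engineer would, in place of code of your own. Each camera call takes 0.05 s, during which the arm holds its last target.

TASK

Get the plate incubator ready for loading: first, with the hatch still shut, press down the raised end of the white well plate until the plate lies level in its nest. Then lift the hinged hatch, which has a bar handle on top, until it lines up with the index arm on the quadrant, and finish still holding it there, because the hatch falls shut if let go. Do not shift the index arm, and leave the tube rack, jar and carton where they stand.

Things in the scene. Friction and masses are not known exactly. Their poses are not given: they have to be found in the camera images.
- incubator: White plate incubator, a fixed bench machine 200 mm (x) by 345 mm (y), turned up to 0.25 rad. Its low deck with the plate nest is at -y (robot's right), its chamber under the hinged hatch at +y. Origin on the bench under its middle; x away from the robot, y to the robot's left, z up.
- nest_center (a point): Centre of the nest floor on the machine's low deck, 30 mm above the bench; axes as incubator. Four rails 7 mm high leave 132 mm (x) by 90 mm (y) for the plate. The chamber stands at +y: its side begins 70 mm from the nest centre, and the shut hatch covers it at 76 to 88 mm above the bench.
- plate_center (a point): Centre (half-way up) of the loose white 24-well plate, 127 (x) x 85 (y) x 14 mm (z), about 0.12 kg, with a flat top. It lies in the nest with its +x end (far from the robot) up on the lifter, tilted by 0.05 to 0.09 rad. Axes: x along its length to the raised end, z out of its top. Level in the nest, this point is 7 mm above nest_center.
- plate_raised_end (a point): Point on the top face of the well plate right above the lifter, 50 mm from the plate's middle towards its raised end: the place to press. Level in the nest it is 14 mm above the nest floor.
- lifter (a joint): Height in m of the lifter, a 50 mm long steel roller bar in the nest floor under the plate's far end: 0 = sunk into the floor, 0.007 to 0.010 at the start. It has no spring: it slides stiffly (about 5 N) and stays where it is pushed.
- hatch_hinge (a point): Middle of the hatch's hinge line, 82 mm above the bench on the +y (left) side of the chamber, axes as incubator; the line runs along x. The index arm turns about the same line.
- hatch_handle (a point): Centre of the hatch's handle: a round steel bar 12 mm thick, 110 mm long between two posts, along x, its centre 40 mm above the hatch's top face. In the hatch's axes it is at y = -155, z = +46 mm from hatch_hinge; shut, 128 mm above the bench. Axes turn with the hatch: y towards the hinge, z out of its top face. The bar can turn between the finger pads.
- hatch_pointer (a point): End of the hatch's pointer, a small dark steel tab that sticks out of the hatch's far (+x) end near its free edge, 177 mm from the hinge line and 119 mm along +x from the hinge point, on the hatch's mid-plane.
- hatch (a joint): Hatch angle in rad: 0 = shut, lying level; grows as the free edge (near the nest, -y) rises, turning about the hinge line towards the robot's left; stop at 1.3. The hatch is a 12 mm white panel 190 mm (x) by 191 mm, 0.4 kg, and falls shut when let go.
- index_tip (a point): Tip of the index arm: a flat dark steel needle on the machine's far (+x) face, in front of the white arc-shaped quadrant with ticks, pivoted on the hinge line; 169 mm from that line, 119 mm along +x from the hinge point. Axes turn with the arm like those of hatch_handle. The hatch is at the mark when its pointer tab stands right off this tip, in line with the arm.
- index_arm (a joint): Angle of the index arm in rad, counted like hatch: the angle to which the hatch must be lifted (0.55 to 0.95). It is stiff and stays put.
- tube_rack: Bystander: white rack 110 x 60 x 50 mm with ten capped tubes, 95 mm high in all, on the bench. Origin under its centre.
- jar: Bystander: black jar with a white cap, 54 mm across, 90 mm high. Origin under its centre.
- carton: Bystander: blue carton 90 x 130 x 55 mm. Origin under its centre.
Mind the look-alikes: they are no part of the job. What is meant by the part that bears plate_center is not orange or pink, and is the larger of those in its own colour.

How it is judged (in metres and radians):
On the way:
1. the plate lies level in its nest, the hatch still shut (angle between plate_center's own z axis and vertical below 0.022 rad and value of joint lifter below 0.0025 m and horizontal distance between plate_center and nest_center below 0.008 m and z of plate_center in the frame of nest_center below 0.0095 m and value of joint hatch below 0.1 rad), for 0.2 s.
At the end, for the whole second after the job is handed in: The plate still lies level in its nest (tilt under 0.022 rad, lifter below 2.5 mm, within 8 mm of the nest's centre and 2.5 mm of the floor), the hatch is lined up with the index arm within 0.07 rad (4 degrees) and at rest, and the fingers are holding it (contact force over 0.8 N) (angle between plate_center's own z axis and vertical below 0.022 rad and value of joint lifter below 0.0025 m and horizontal distance between plate_center and nest_center below 0.008 m and z of plate_center in the frame of nest_center below 0.0095 m and angle between the y axis of hatch_handle and the y axis of index_tip, either way round below 0.07 rad and value of joint hatch above 0.45 rad and velocity of joint hatch between -0.05 and 0.05 rad/s and contact force between the fingers and hatch above 0.8 N); the arm keeps its last pose, push and grip.
It fails at once if the index arm was shifted (distance of index_tip from where it was at the start of the episode above 0.008 m).
It fails at once if the tube rack was disturbed (distance of tube_rack from where it was at the start of the episode above 0.02 m or angle between tube_rack's own z axis and vertical above 0.3 rad).
It fails at once if the jar was disturbed (distance of jar from where it was at the start of the episode above 0.02 m or angle between jar's own z axis and vertical above 0.3 rad).
It fails at once if the carton was disturbed (distance of carton from where it was at the start of the episode above 0.02 m or angle between carton's own z axis and vertical above 0.3 rad).
It also fails if it takes over 48 s, if anything falls off the work surface, if the arm or the gripper's body presses on something with over 40 N, if the wrist force passes 120 N, or if a joint passes its speed limit or range.

## Working session

There is one attempt and no reset: what is moved stays moved. The work goes in short steps, each a Python script; the robot and the scene stay as the last script left them, time stands still between calls to the robot, and variables do not carry over. Pictures are saved under pics/ and viewed, and the job is handed in when it is done.

```bash
ls; mkdir -p pics; python3 - <<'E'
from rig import robot
import cv2
s=robot.get_state();print(s['t'],s['tool_pos'],s['finger_gap'])
for c in ['side','top']:
    cv2.imwrite(f'pics/{c}0.png',robot.grab_frame(c))
    for l in ['incubator','nest_center','plate_center','plate_raised_end','hatch_hinge','hatch_handle','hatch_pointer','index_tip','tube_rack','jar','carton']:
        print(c,l,[(d['xyz'].round() if hasattr(d['xyz'],'round') else [round(v) for v in d['xyz']],round(d['conf'],2)) for d in robot.pinpoint(c,l)])
print(robot.get_state()['t'])
E
```

```text
pics
0.0 [ 271.31211584 -617.69346485  403.39242695] 1.0018463286741923
side incubator [([514, -44, 1], 0.59)]
side nest_center [([498, -142, 30], 0.76), ([626, -88, 77], 0.44)]
side plate_center [([657, -319, 6], 0.82), ([492, -145, 38], 0.74), ([694, -160, 10], 0.69), ([306, -241, 0], 0.64)]
side plate_raised_end [([674, -367, 14], 0.76), ([544, -152, 51], 0.67), ([304, -207, 10], 0.58), ([705, -127, 11], 0.54)]
side hatch_hinge [([540, 104, 78], 0.63)]
side hatch_handle [([514, -47, 127], 0.92)]
side hatch_pointer [([625, -88, 80], 0.6)]
side index_tip []
side tube_rack [([482, -383, -4], 0.78)]
side jar [([622, 361, -1], 0.68)]
side carton [([391, 433, 0], 0.96)]
top incubator [([511, -48, 2], 0.73)]
top nest_center []
top plate_center [([494, -140, 41], 0.93), ([308, -235, 6], 0.89), ([658, -319, 5], 0.76), ([691, -162, 6], 0.55), ([635, -38, 197], 0.31)]
top plate_raised_end [([704, -126, 12], 0.91), ([543, -152, 49], 0.79), ([671, -366, 10], 0.71), ([302, -208, 10], 0.61)]
top hatch_hinge [([537, 106, 82], 0.69), ([514, -44, 125], 0.36)]
top hatch_handle [([513, -45, 127], 0.92)]
top hatch_pointer [([629, -87, 84], 0.6)]
top index_tip [([634, -35, 195], 0.61)]
top tube_rack [([485, -388, 2], 0.81), ([495, -145, 40], 0.15)]
top jar [([620, 360, -2], 0.83)]
top carton [([394, 434, 1], 0.97), ([617, 361, -3], 0.45)]
1.2
```

View pics/side0.png

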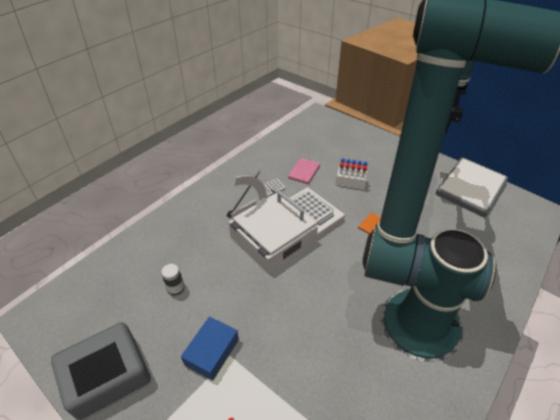

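View pics/top0.png

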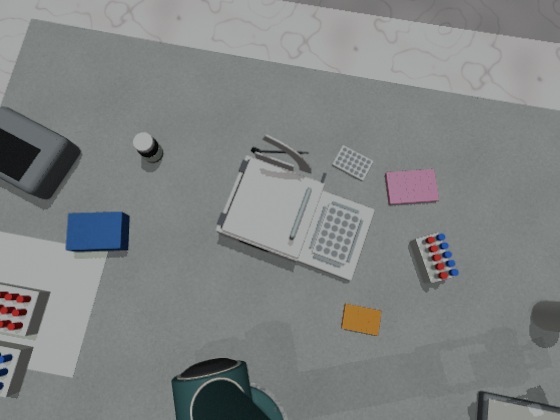

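The side and top views agree. The 24-well plate sits in the nest at about pixel (336,235) in the top view, with small white, pink and orange decoys elsewhere. The hatch bar is at (301,213) and the index needle and quadrant at (290,152). From the network points, the machine's yaw is about -0.165 rad and the index angle about 0.75 rad.

Next I press the raised end with the fingers closed and the jaws along x', so the gripper body stays clear of the handle.

```bash
cat > h.py <<'E'
from rig import robot
import numpy as np, cv2
yaw=-0.165
c,s=np.cos(yaw),np.sin(yaw)
X=np.array([c,s,0]);Y=np.array([-s,c,0]);Z=np.array([0,0,1.])
def ori(a,y):
    a=np.array(a,float);y=np.array(y,float);return np.column_stack([a,y,np.cross(a,y)])
def best(pos,opts):
    b=None
    for o in opts:
        q=robot.inverse_kinematics(pos,o)
        if q is not None:
            m=np.abs(np.array(q)-robot.get_state()['joints']).max()
            if b is None or m<b[0]: b=(m,o,q)
    return b
def st():
    s=robot.get_state();print(round(s['t'],2),np.round(s['tool_pos'],1),'F',np.round(s['ft_force'],1),'gap',round(s['finger_gap'],3));return s
E
python3 - <<'E'
from h import *
robot.move_gripper(0.0,20)
P=np.array([543,-151,166+100.])
b=best(P,[ori(-Z,X),ori(-Z,-X)]);print(b[0],np.round(b[2],2))
robot.move_to(P,b[1]);st()
cv2.imwrite('pics/side1.png',robot.grab_frame('side'));cv2.imwrite('pics/top1.png',robot.grab_frame('top'))
P[2]=166+56;robot.servo_line(P,v=80);st()
E
```

```text
0.8784662152209575 [-0.32  0.18  1.98 -0.    0.98 -0.15]
4.51 [ 543.2 -151.9  266.5] F [-0.8  0.1  0.2] gap 0.005
5.31 [ 543.  -151.   221.7] F [0.9 1.  0.4] gap 0.002
```

```bash
python3 - <<'E'
from h import *
P=np.array([543,-151,0.])
for z in np.arange(54,39,-1.0):
    P[2]=166+z;robot.servo_line(P,v=25);s=st()
    if abs(s['ft_force'][2])>18: break
robot.dwell(0.2);st()
cv2.imwrite('pics/side2.png',robot.grab_frame('side'));cv2.imwrite('pics/top2.png',robot.grab_frame('top'))
E
```

```text
5.56 [ 543.2 -151.   220.4] F [ 0.3 -0.3 -0.1] gap 0.006
5.81 [ 543.  -151.   219.1] F [-0.3  0.   0.3] gap 0.002
6.06 [ 543.2 -151.1  218.3] F [ 0.6 -0.   1.1] gap 0.006
6.31 [ 543.3 -151.1  217.3] F [0.1 1.1 3. ] gap 0.006
6.56 [ 543.3 -151.1  216.2] F [ 1.1 -0.5  3.1] gap 0.002
6.81 [ 543.4 -151.1  215.2] F [1.8 0.1 4.2] gap 0.005
7.06 [ 543.3 -151.1  214.2] F [ 1.8 -0.1  3. ] gap 0.004
7.31 [ 543.2 -151.1  213.1] F [ 2.1 -0.4  4. ] gap 0.003
7.56 [ 543.1 -151.   212. ] F [ 3.2 -0.6  4. ] gap 0.004
7.81 [ 542.9 -151.   210.9] F [ 2.9 -1.2  3.6] gap 0.002
8.06 [ 543.  -151.   210.4] F [ 0.3 -0.6  6.7] gap 0.004
8.31 [ 543.  -151.1  210.4] F [-0.8  1.2 13.1] gap 0.004
8.56 [ 543.1 -151.   210.4] F [-4.3  1.1 19.6] gap 0.008
8.76 [ 543.1 -151.1  210.4] F [-4.4  1.5 20.1] gap 0.004
```

```bash
python3 -c "
import cv2
a=cv2.imread('pics/side2.png')[150:290,190:390];b=cv2.imread('pics/top2.png')[110:290,200:400]
cv2.imwrite('pics/c2.png',cv2.hconcat([cv2.resize(a,(400,280)),cv2.resize(b,(400,280))]))"
```

```text
(no output)
```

View pics/c2.png

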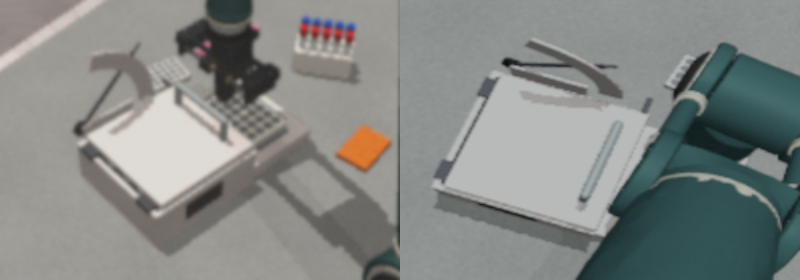

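Fingertips bottomed out at z = 44.4 mm with the force jumping from 4 to 20 N. A level plate's top is at 44 mm, so the plate is seated. The picture shows the fingers on its far end and the hatch shut. I'll retreat, check the plate and refine the handle and index positions.

```bash
python3 - <<'E'
from h import *
robot.servo_line([543,-151,300],v=150)
robot.move_gripper(1.0)
# hover off to -y side, high, over handle
H=np.array([513.5,-46,128.])
P=H+[0,0,147+90]
b=best(P,[ori(-Z,Y),ori(-Z,-Y)]);print(b[0],np.round(b[2],2))
robot.move_to(P,b[1]);st()
for c in ['side','top']:
    cv2.imwrite(f'pics/{c}3.png',robot.grab_frame(c))
    for l in ['plate_center','plate_raised_end','hatch_handle','index_tip']:
        print(c,l,[(np.round(d['xyz'],1),round(d['conf'],2)) for d in robot.pinpoint(c,l)])
# project check of index angle: joint angle sweep overlay uses later
a=cv2.imread('pics/side3.png')[150:290,190:390];b=cv2.imread('pics/top3.png')[110:250,200:400]
cv2.imwrite('pics/c3.png',cv2.hconcat([cv2.resize(a,(400,280)),cv2.resize(b,(400,280))]))
E
```

```text
1.3930277154765989 [-0.14 -0.01  1.99 -0.    1.17 -1.54]
12.21 [513.5 -46.1 364.8] F [-0.6 -0.6  0.4] gap 0.999
side plate_center [(array([ 495.8, -143.3,   31.7]), 0.64), (array([ 692.7, -161.4,    9.4]), 0.59), (array([ 304.5, -238.4,    1.4]), 0.58), (array([ 659.4, -320. ,    7.8]), 0.55)]
side plate_raised_end [(array([ 545.4, -152.1,   43.3]), 0.84), (array([ 303.8, -206.8,   12.4]), 0.75), (array([ 705.1, -127. ,   11.2]), 0.69), (array([ 678.1, -367.3,   14.5]), 0.57)]
side hatch_handle [(array([511. , -44.8, 128. ]), 0.79)]
side index_tip []
top plate_center [(array([ 658.7, -318.1,    1.4]), 0.92), (array([ 302. , -235.5,    1.3]), 0.87), (array([ 495.5, -146.7,   37.6]), 0.7)]
top plate_raised_end [(array([ 671.8, -364.6,   13.1]), 0.93), (array([ 542.1, -154.8,   39.1]), 0.9)]
top hatch_handle [(array([515.8, -45. , 128.8]), 0.81)]
top index_tip []
```

View pics/c3.png

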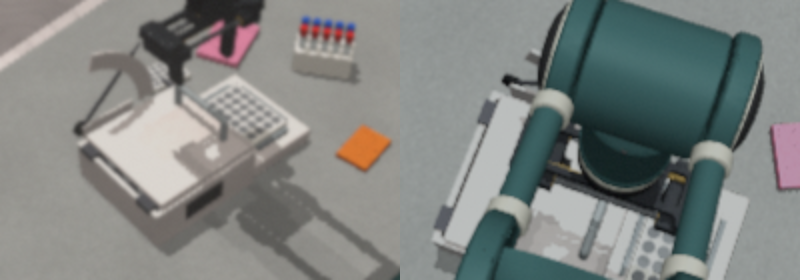

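The plate now lies level: the networks put the raised end at z of about 39–43 mm, and the handle bar is under the open fingers. I'll refine the index angle by overlaying projected needles on the first pictures.

```bash
cat >> h.py <<'E'
def proj(cam,pts):
    p=robot.camera_params(cam);R,_=cv2.Rodrigues(np.array(p['rvec'],float));
    q=np.atleast_2d(pts)@R.T+np.array(p['tvec'],float).ravel()
    u=q[:,:2]/q[:,2:];u=u*(1+p['k1']*(u**2).sum(1,keepdims=True))
    K=np.array(p['mtx']);return u@K[:2,:2].T+K[:2,2]
H0=np.array([513.5,-45.5,128.]);HG=H0+155*Y-46*Z
def tip(th,r=169): return HG+119*X+r*(-np.cos(th)*Y+np.sin(th)*Z)
E
python3 - <<'E'
from h import *
print(HG)
out=[]
for cam,(x0,y0) in {'side':(215,160),'top':(240,120)}.items():
    im=cv2.imread(f'pics/{cam}0.png')[y0:y0+65,x0:x0+80]
    im=cv2.resize(im,None,fx=5,fy=5,interpolation=cv2.INTER_CUBIC)
    for th,col in [(.65,(0,0,255)),(.75,(0,255,0)),(.85,(255,0,0))]:
        p=(proj(cam,[tip(th,0),tip(th)])-[x0,y0]+.5)*5
        cv2.circle(im,tuple(int(v) for v in p[1]),3,col,-1)
        cv2.circle(im,tuple(int(v) for v in p[0]),3,(0,255,255),-1)
    p=(proj(cam,tip(0,177))-[x0,y0]+.5)*5; cv2.circle(im,tuple(int(v) for v in p[0]),3,(255,0,255),-1)
    out.append(im)
cv2.imwrite('pics/idx.png',cv2.hconcat(out))
E
```

```text
[538.9591113  107.39484508  82.        ]
```

View pics/idx.png

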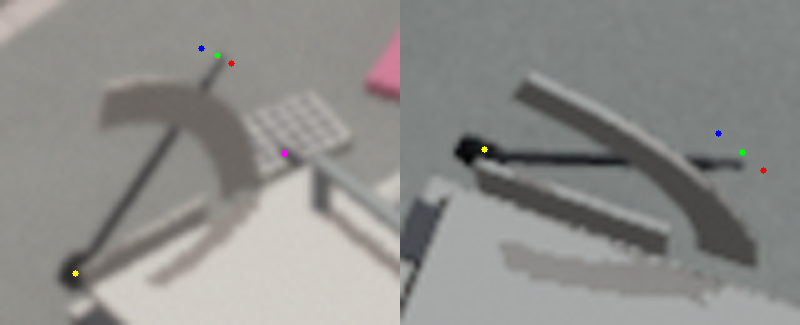

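Needle overlays suggest about 0.70–0.73 rad, so I'll lift to 0.71 and correct visually. Grasping the bar now.

```bash
python3 - <<'E'
from h import *
robot.servo_line([513.5,-45.5,128+147],v=100);st()
robot.move_gripper(0.0,15);s=st();print(s['finger_gap']*88)
robot.dwell(.2);s=st()
cv2.imwrite('pics/side4.png',robot.grab_frame('side')[150:290,190:390])
E
```

```text
13.76 [514.  -45.6 275.7] F [-0.7  0.1 -0.2] gap 1.0
14.91 [513.5 -45.3 275. ] F [0.6 1.9 0.2] gap 0.123
10.797845249147198
15.11 [513.5 -45.3 275. ] F [-0.3  2.1  0.6] gap 0.121
```

View pics/side4.png

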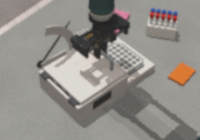

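The gap of 10.7 mm (about 12 mm) and the picture show the bar between the pads. Lifting along the arc now.

```bash
cat >> h.py <<'E'
R0=np.hypot(155,46);PH=np.arctan2(46,155)
def tcp(th): return HG+R0*(-np.cos(th+PH)*Y+np.sin(th+PH)*Z)+147*Z
E
python3 - <<'E'
from h import *
robot.move_gripper(0.0,25)
print(tcp(0))
for th in np.arange(0.071,0.72,0.071):
    robot.servo_line(tcp(th),v=50);s=st()
    if np.linalg.norm(s['ft_force'])>30: print('STOP');break
robot.dwell(.3);st()
for c in ['side','top']:
    cv2.imwrite(f'pics/{c}5.png',robot.grab_frame(c))
    for l in ['hatch_pointer','index_tip','hatch_handle']:
        print(c,l,[(np.round(d['xyz'],1),round(d['conf'],2)) for d in robot.pinpoint(c,l)])
out=[]
for cam,(x0,y0) in {'side':(215,150),'top':(240,120)}.items():
    im=cv2.imread(f'pics/{cam}5.png')[y0:y0+75,x0:x0+80]
    out.append(cv2.resize(im,None,fx=5,fy=5,interpolation=cv2.INTER_CUBIC))
cv2.imwrite('pics/c5.png',cv2.hconcat(out))
E
```

```text
[513.5 -45.5 275. ]
15.76 [514.1 -41.6 285.9] F [ 3.   4.  -5.4] gap 0.119
16.14 [514.8 -37.2 296.3] F [ 3.8  4.8 -4.2] gap 0.121
16.52 [515.7 -32.  306.4] F [ 3.7  5.7 -6.5] gap 0.116
16.91 [516.7 -26.1 316.1] F [ 4.8  5.9 -7.6] gap 0.116
17.29 [517.9 -19.5 325.2] F [ 5.8  6.8 -9. ] gap 0.119
17.68 [519.1 -12.2 333.8] F [  6.9   6.8 -11. ] gap 0.121
18.06 [520.4  -4.5 341.9] F [  7.7   6.3 -11.5] gap 0.108
18.44 [521.8   3.9 349.2] F [  8.7   6.9 -14.3] gap 0.115
18.82 [523.3  12.7 355.9] F [  9.3   7.  -16.4] gap 0.112
19.21 [524.9  21.9 362. ] F [ 11.3   6.2 -17.4] gap 0.112
19.51 [524.9  21.7 361.9] F [ 10.7   7.3 -18.6] gap 0.11
side hatch_pointer []
side index_tip []
side hatch_handle [(array([526.8,  18.6, 218.6]), 0.85)]
top hatch_pointer []
top index_tip []
top hatch_handle [(array([526.1,  22.1, 218.6]), 0.95)]
```

View pics/c5.png

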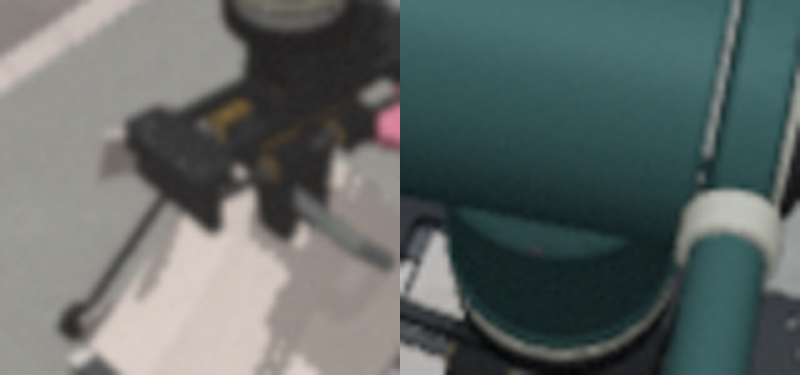

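The hatch is up, but the gripper body hides the tip in both views. The force shows about 19 N of radial tension, so my arc radius is slightly large. I'll relieve it and tilt the tool about the bar to clear the view.

```bash
cat >> h.py <<'E'
def comp(s):
    f=np.array(s['ft_force']);a=0.71+PH
    r=-np.cos(a)*Y+np.sin(a)*Z;t=np.sin(a)*Y+np.cos(a)*Z
    print('X %.1f rad %.1f tan %.1f'%(f@X,f@r,f@t));return f@X,f@r,f@t
E
python3 - <<'E'
from h import *
s=st();comp(s)
P0=tcp(.71);a=.71+PH;r=-np.cos(a)*Y+np.sin(a)*Z
for k in range(3):
    fx,fr,ft=comp(robot.get_state())
    if abs(fr)<5 and abs(fx)<4: break
    P0=P0+1.0*X*np.clip(fx/8,-1,1)+1.0*r*np.clip(fr/8,-1,1)
    robot.servo_line(P0,v=20);robot.dwell(.1)
s=st();comp(s);print('P0',P0.tolist())
E
```

```text
19.91 [524.9  21.6 361.9] F [ 11.3   6.2 -18.3] gap 0.108
X 10.1 rad -19.7 tan -3.2
X 10.1 rad -19.7 tan -3.2
X 4.6 rad -14.4 tan -2.3
X 0.3 rad -12.3 tan -3.3
20.96 [525.6  22.3 362.1] F [-4.2  3.6 -7.7] gap 0.112
X -4.8 rad -8.0 tan -1.8
P0 [526.4293438875291, 22.360956243906404, 362.3969106308349]
```

```bash
python3 - <<'E'
from h import *
P0=np.array([526.4,22.4,362.4]);B=P0-147*Z
t=proj('side',[tip(.71,r) for r in (177,169,150,120,90,60,30)])
for d in np.arange(-.9,1.01,.1):
    a=-Z*np.cos(d)+Y*np.sin(d);w=Y*np.cos(d)+Z*np.sin(d)
    pts=[B-a*h+w*y+X*x for h in(45,90) for y in(-93,93) for x in(-38,38)]+[]
    hull=cv2.convexHull(proj('side',pts).astype(np.float32))
    pts=[B-a*h+w*y+X*x for h in(90,147) for y in(-40,40) for x in(-40,40)]
    hull2=cv2.convexHull(proj('side',pts).astype(np.float32))
    T=B-147*a;q=robot.inverse_kinematics(T,ori(a,w)); q2=robot.inverse_kinematics(T,ori(a,-w))
    print(round(d,1),[max(round(cv2.pointPolygonTest(h,tuple(map(float,p)),True)) for h in(hull,hull2)) for p in t],None if q is None else np.round(q,2),None if q2 is None else np.round(q2,2))
print(np.round(robot.get_state()['joints'],2),robot.get_state()['orientation'])
E
```

```text
-0.9 [9, 9, 8, 14, 12, 5, 3] [ 0.41  0.32  1.85 -0.72  1.57 -0.77] [ 0.41  0.32  1.85 -0.72  1.57  2.38]
-0.8 [8, 8, 8, 15, 7, 6, 2] [ 0.38  0.28  1.86 -0.66  1.51 -0.81] [ 0.38  0.28  1.86 -0.66  1.51  2.33]
-0.7 [8, 8, 11, 11, 8, 8, -1] [ 0.34  0.23  1.87 -0.6   1.45 -0.86] [ 0.34  0.23  1.87 -0.6   1.45  2.28]
-0.6 [8, 10, 15, 8, 9, 6, -3] [ 0.31  0.19  1.89 -0.54  1.4  -0.92] [ 0.31  0.19  1.89 -0.54  1.4   2.23]
-0.5 [13, 15, 11, 9, 10, 3, -6] [ 0.26  0.15  1.9  -0.46  1.34 -0.98] [ 0.26  0.15  1.9  -0.46  1.34  2.16]
-0.4 [16, 13, 8, 10, 10, 1, -8] [ 0.22  0.11  1.91 -0.39  1.29 -1.05] [ 0.22  0.11  1.91 -0.39  1.29  2.09]
-0.3 [12, 10, 8, 11, 8, -1, -10] [ 0.17  0.08  1.93 -0.3   1.25 -1.13] [ 0.17  0.08  1.93 -0.3   1.25  2.01]
-0.2 [9, 7, 9, 12, 6, -4, -13] [ 0.11  0.05  1.94 -0.21  1.21 -1.22] [ 0.11  0.05  1.94 -0.21  1.21  1.93]
-0.1 [7, 8, 10, 12, 3, -6, -16] [ 0.05  0.03  1.95 -0.11  1.18 -1.31] [ 0.05  0.03  1.95 -0.11  1.18  1.83]
-0.0 [7, 8, 11, 9, 0, -9, -19] [-0.    0.01  1.97 -0.    1.16 -1.41] [-0.    0.01  1.97 -0.    1.16  1.73]
0.1 [8, 9, 12, 6, -4, -13, -22] 
[... 573 characters left out ...]
62  1.25 -2.02] [-0.35  0.06  2.03  0.62  1.25  1.12]
0.7 [1, -1, -7, -16, -26, -35, -44] [-0.4   0.09  2.04  0.71  1.29 -2.11] [-0.4   0.09  2.04  0.71  1.29  1.03]
0.8 [-2, -5, -11, -20, -29, -39, -48] [-0.44  0.12  2.05  0.79  1.34 -2.19] [-0.44  0.12  2.05  0.79  1.34  0.95]
0.9 [-6, -8, -14, -24, -33, -42, -51] [-0.48  0.16  2.05  0.86  1.39 -2.26] [-0.48  0.16  2.05  0.86  1.39  0.88]
1.0 [-8, -10, -16, -25, -34, -43, -52] [-0.52  0.21  2.06  0.92  1.45 -2.33] [-0.52  0.21  2.06  0.92  1.45  0.81]
[-0.    0.01  1.97 -0.    1.16 -1.41] [[-2.93328235e-03  1.64208872e-01  9.86421230e-01]
 [-2.05047849e-04  9.86425354e-01 -1.64210169e-01]
 [-9.99995677e-01 -6.83938342e-04 -2.85979340e-03]]
```

```bash
cat >> h.py <<'E'
def look(n):
    out=[]
    for cam,(x0,y0) in {'side':(215,150),'top':(240,120)}.items():
        im=robot.grab_frame(cam);cv2.imwrite(f'pics/{cam}{n}.png',im);im=im[y0:y0+75,x0:x0+80]
        out.append(cv2.resize(im,None,fx=5,fy=5,interpolation=cv2.INTER_CUBIC))
    cv2.imwrite(f'pics/c{n}.png',cv2.hconcat(out))
E
python3 - <<'E'
from h import *
P0=np.array([525.9,22.4,362.3]);B=P0-147*Z
for d in np.arange(.1,.61,.1):
    a=-Z*np.cos(d)+Y*np.sin(d);w=Y*np.cos(d)+Z*np.sin(d)
    robot.servo_line(B-147*a,ori(a,w),v=50);s=st();comp(s)
    if np.linalg.norm(s['ft_force'])>30: print('STOP');break
robot.dwell(.2);look(6)
for l in ['hatch_pointer','index_tip','hatch_handle']:
    print(l,[(c,np.round(d['xyz'],1),round(d['conf'],2)) for c in('side','top') for d in robot.pinpoint(c,l)])
st()
E
```

```text
21.4 [523.    7.9 360.6] F [ -0.5   5.1 -12.6] gap 0.106
X -1.4 rad -13.2 tan -2.7
21.84 [520.7  -6.3 357.9] F [  1.8   5.4 -14.8] gap 0.106
X 0.9 rad -15.5 tan -3.3
22.28 [518.3 -20.4 354.3] F [  0.7   6.2 -16.1] gap 0.103
X -0.4 rad -16.9 tan -3.5
22.73 [516.1 -34.2 349.6] F [  0.4   5.4 -15.5] gap 0.111
X -0.5 rad -15.9 tan -3.9
23.17 [514.  -47.2 343.6] F [ -1.5   5.8 -14.2] gap 0.111
X -2.4 rad -14.9 tan -3.0
23.61 [512.  -59.5 336.4] F [ -2.3   5.5 -11.1] gap 0.109
X -3.2 rad -12.0 tan -1.8
hatch_pointer [('side', array([635.5, -48.4, 195.1]), 0.68), ('side', array([622.8, 362. ,  -2.5]), 0.25), ('top', array([634.1, -49. , 195.2]), 0.56)]
index_tip [('top', array([633.6, -36.8, 196.2]), 0.58)]
hatch_handle [('side', array([522. ,  22.9, 217.2]), 0.83), ('top', array([526.9,  19. , 216.6]), 0.61)]
24.21 [512.1 -59.1 336.7] F [ -2.3   4.3 -11.4] gap 0.11
```

View pics/c6.png

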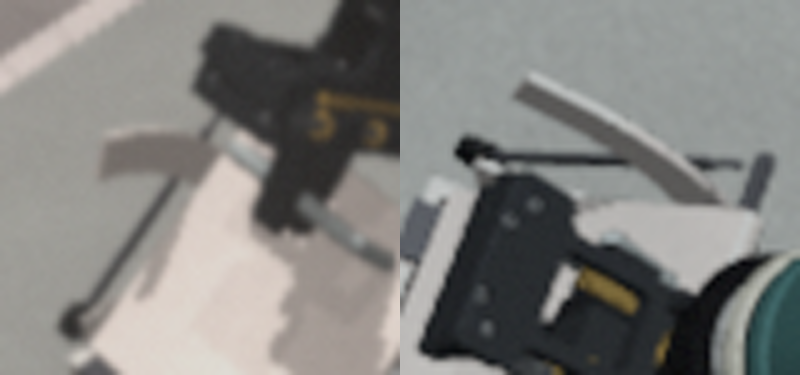

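The top view now shows both parts: needle tip at crop (742,165) and pointer tab centre at about (763,165), which is slightly too far out. The hatch is about 0.04 rad low, and the networks agree (0.687 against 0.734). I'll raise it by 0.04 with the same tilt.

```bash
cat >> h.py <<'E'
def zoom(n):
    im=robot.grab_frame('top');cv2.imwrite(f'pics/top{n}.png',im)
    cv2.imwrite(f'pics/z{n}.png',cv2.resize(im[140:170,280:325-5],None,fx=16,fy=16,interpolation=cv2.INTER_CUBIC))
E
python3 - <<'E'
from h import *
s=robot.get_state();P0=np.array([525.9,22.4,362.3]);d=.6
a=-Z*np.cos(d)+Y*np.sin(d);P=P0-147*Z-147*a
r=-np.cos(1.02)*Y+np.sin(1.02)*Z
P=P+tcp(.75)-tcp(.71)-1.0*r
print(P)
robot.servo_line(P,v=20);robot.dwell(.3);s=st();comp(s);zoom(7)
for l in ['hatch_pointer','index_tip']:
    print(l,[(c,np.round(d['xyz'],1),round(d['conf'],2)) for c in('side','top') for d in robot.pinpoint(c,l)])
im=cv2.imread('pics/top6.png')
cv2.imwrite('pics/z6.png',cv2.hconcat([cv2.resize(cv2.imread(f'pics/top{n}.png')[140:170,285:320],None,fx=11,fy=11,interpolation=cv2.INTER_CUBIC) for n in(6,7)]))
E
```

```text
[513.25688509 -53.52830216 339.16504234]
24.98 [513.1 -53.3 340. ] F [-5.6  3.1 -7.4] gap 0.109
X -6.1 rad -7.4 tan -2.2
hatch_pointer [('side', array([635.5, -48.4, 195.1]), 0.68), ('side', array([622.8, 362. ,  -2.5]), 0.25), ('top', array([634. , -42.6, 200.8]), 0.9)]
index_tip [('top', array([632.6, -35. , 198.8]), 0.68)]
```

View pics/z6.png

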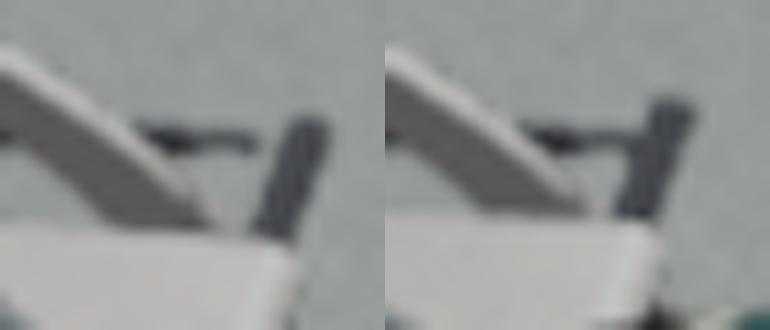

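```bash
python3 - <<'E'
from h import *
for th in (.65,.71,.75,.79):
    print(th,np.round((proj('top',[tip(.73,169),tip(.73,177),tip(th,177)])-[285,140])*11,0).tolist())
for n in (6,7):
  im=cv2.imread(f'pics/top{n}.png')[140:165,295:318].max(2);print(im)
E
```

```text
0.65 [[264.0, 117.0], [295.0, 118.0], [333.0, 152.0]]
0.71 [[264.0, 117.0], [295.0, 118.0], [305.0, 126.0]]
0.75 [[264.0, 117.0], [295.0, 118.0], [285.0, 109.0]]
0.79 [[264.0, 117.0], [295.0, 118.0], [263.0, 92.0]]
[[153 153 154 154 153 153 155 155 154 153 152 155 154 154 154 153 156 154
  153 155 156 155 154]
 [152 152 154 153 153 154 156 156 153 151 151 152 154 153 154 154 154 153
  153 154 156 157 156]
 [152 153 153 153 152 154 155 154 151 151 153 153 153 151 153 151 151 153
  155 154 155 156 156]
 [152 154 155 155 153 153 152 152 152 151 154 153 153 152 151 150 152 153
  156 155 155 155 154]
 [153 153 155 154 154 151 150 151 153 152 153 156 156 154 152 152 151 153
  153 155 155 154 156]
 [155 154 155 154 154 153 151 153 155 154 154 155 155 156 156 154 154 152
  152 153 154 154 155]
 [156 154 154 154 154 154 154 155 157 155 153 153 153 156 157 156 154 154
  154 154 154 156 156]
 [155 153 152 153 153 154 154 155 155 154 154 153 154 154 155 154 152 151
  154 155 155 157 157]
 [154 153 152 153 154 154 154 156 156 156 155 154 154 154 153 154 152 150
  152 156 155 157 156]
 [155 154 15
[... 3266 characters left out ...]
155 157 157 155 155]
 [ 90  91  90  90  90  94 103 114 138 157 137  85  80  76  79 121 157 156
  156 157 156 156 155]
 [131 132 126 117 117 118 116 119 140 154 130  92  85  68  96 137 158 158
  158 157 155 154 155]
 [171 171 169 168 168 168 168 168 171 173 168 163 167 151 130 151 157 162
  160 156 154 153 154]
 [183 183 183 183 185 185 185 185 186 186 186 188 194 186 165 157 158 159
  159 156 155 155 154]
 [183 183 182 183 184 185 184 185 186 186 187 189 194 189 178 165 157 158
  159 157 157 155 155]
 [183 183 184 184 184 185 185 187 187 187 188 193 192 185 172 160 157 157
  158 159 161 158 154]
 [183 183 183 184 184 184 185 187 187 187 188 195 190 180 162 145 155 155
  156 158 161 159 154]]
```

Image 7 shows the tab right at the needle tip, touching in projection. The pixel estimate says about +0.02 rad and the networks about -0.02 rad, both well inside 0.07. A last check that it is at rest and the plate is in place, then I hand in.

```bash
python3 - <<'E'
from h import *
robot.dwell(.5);s=st();print(np.abs(s['qd']).max())
cv2.imwrite('pics/side8.png',robot.grab_frame('side'));robot.grab_frame('top')
for l in ['plate_center','plate_raised_end','index_tip','hatch_pointer']:
    print(l,[(c,np.round(d['xyz'],1),round(d['conf'],2)) for c in('side','top') for d in robot.pinpoint(c,l) if abs(d['xyz'][0]-560)<90 and d['xyz'][1]>-200])
E
```

```text
25.73 [513.1 -53.3 339.9] F [-4.6  2.5 -8.4] gap 0.106
0.0011054203419540861
plate_center [('side', array([ 495.9, -143. ,   32.8]), 0.76), ('top', array([ 496.5, -146.7,   37.2]), 0.62)]
plate_raised_end [('side', array([ 544.2, -152.5,   41.9]), 0.64), ('top', array([ 546.6, -153.4,   38.5]), 0.69)]
index_tip [('top', array([633. , -37.8, 198.8]), 0.65)]
hatch_pointer [('side', array([636.2, -39.3, 199.8]), 0.61), ('top', array([633.4, -41.4, 202.5]), 0.7)]
```

View pics/side8.png

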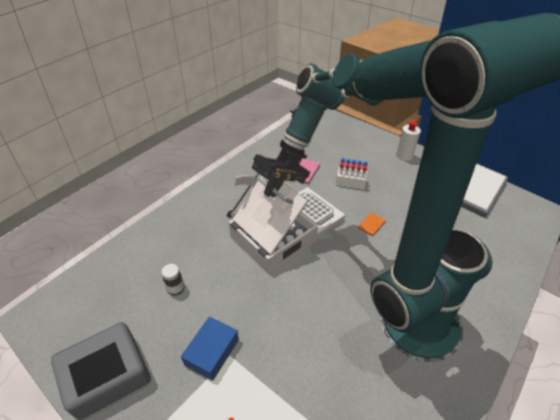

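The side view shows the hatch held open at (268,210), the plate flat in its nest at (315,205), and the rack, jar and carton where they stood. The arm is at rest.

```bash
python3 -c "
from rig import robot
robot.job_done();print(robot.get_state()['t'])"
```

```text
the job is handed in; nothing more can be done
the job is handed in; nothing more can be done
```

The plate is pressed level, and the hatch is up at the index mark with the gripper still holding it. I handed the job in at about 26 s of the 48 s, and no verdict was reported.

- **Plate:** I pressed the raised end with closed fingers until it bottomed out at 44.4 mm, with the force jumping from 4 to 20 N. Level is 44 mm. Later camera checks put the raised end at about 39–43 mm, level within their error.
- **Hatch:** I gripped the handle bar at 25 N and lifted to about 0.75 rad. The gripper hid the index tip, so I tilted the tool about the bar to see it, then raised the hatch 0.04 rad.
- **Alignment:** In the top view the pointer tab stands right at the needle tip. My two estimates of the remaining error disagree: pixel measurement says the hatch is about 0.02 rad high, while the trained networks said about 0.02 rad low. Both are inside the 0.07 rad tolerance.
- **Final state:** The arm was at rest and still held the bar (finger gap about 9 mm, wrist force about 10 N). The 9 mm is a little under the bar's 12 mm, and I did not look into why. The index tip showed no shift beyond about 4 mm of camera noise. The rack, jar and carton look untouched in the picture, though I did not measure them again.

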